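# Show a pinned battery connector to the inspection camera

## Robot

A 6-joint arm with a two-finger parallel gripper is mounted at the origin on the work surface. World frame = base frame: x ahead of the robot, y to its left, z up, the work surface at z = 0. Lengths are in m, angles in rad, forces in N, time in s.
With the tool pointing down it reaches from about 0.3 to 0.875 m from the base axis. Payload 4.2 kg.
Tool frame: the origin (TCP) lies on the centre line of the jaws, within the pads' length; the fingertips stand ahead of it and the grasp point (between the pads) lies 3 mm ahead of it (env.tcp_to_tips is the z of the fingertips in the tool frame, in m); z points along the fingers, y is the direction in which the jaws open and shut (so a half turn about z gives the same grasp; the last joint's range is limited). The gripper opens to 85 mm and grips with 20 to 120 N. Pads are 22 mm wide; open, the fingers measure 114 mm over their backs; the gripper's body (76 mm by 85 mm) begins 54 mm behind the grasp point. The pads swing forward as they close: fully open they stand 13 mm farther back than shut.
Start: joints at [1.237, 0.32, 1.565, -0, 1.257, -0.02], TCP at [0.177, 0.547, 0.253] pointing down, gripper open.
Joint ranges: [-3.11, 3.11], [-0.84, 2.01], [0.21, 2.61], [-1.34, 4.49], [0.05, 2.63], [-2.56, 2.56]. Speed limits (rad/s): [2.57, 2.57, 3.14, 3.14, 3.14, 3.14].

## Interface

Orientations are given as a 3x3 rotation matrix whose columns are the frame's x, y, z axes.
In Python, from cell import env gives the robot as it stands.
- The arm moves only by the shell command python3 -m handwheel 'ROWS' [OPENING]. ROWS is JSON, a list of rows, each an object of numbers: "tx", "ty", "tz": the shift along the world's x, y, z in mm; "wx", "wy", "wz": the turn, a rotation vector about the world's x, y, z in rad. In form: [{"tx": .., "ty": .., "tz": .., "wx": .., "wy": .., "wz": ..}, ...]. A call has 1 to 8 rows; each row shifts and turns the pose as measured when the row begins; what a row does not reach is not made up. A row lasts 1/8 s, in which the tool goes at most 62.5 mm and 10.7 degrees, less where a joint would pass 70% of its speed; a pose out of reach is approached as far as the arm can. A call with a gripper value outside its range is refused whole. OPENING is the opening, from 0 (shut) to 1 (fully open), set as the call begins (- or left out, the last holds). The fingers move at their own pace and stop on an object; the grip force is fixed at half the most. Time passes only in rows, so rows that do not move let the fingers close. It gives the time, the measured TCP pose, the force and the opening at its end, in the units of the state.
- env.get_state(): the state, without advancing time (a new reading comes with each control period).
- env.snapshot(name): name is "side" or "top" or "wrist"; returns (picture, depth): 384x512x3 uint8, blue, green, red; 384x512 float32, m along the optical axis (not along the pixel's ray), 0 where there is no reading.
- env.camera_model(name): a dict with "fx", "fy", "cx", "cy" (pixels), "pose" (4x4, takes a point from camera to world coordinates). Camera axes: x right, y down, z forward; pixel columns grow to the right and rows downward; lengths in m; the calibration is good to about 2 mm. A picture is of the moment at which its call begins: read the wrist's pose just before it. camera_model takes no time and is no camera call; for the wrist camera it gives the pose at the moment of the call.
- env.hand_in(): hands the job in, once; it reports no verdict.
The state is a dict: "clock": time; "joint_pos": joint angles; "joint_vel": joint speeds; "effort": joint torques, N m; "position": TCP position; "eef_rot": TCP orientation; "contact_force": force on the tool from outside, world axes, zero at the start; "wrist_torque": the same for the moment, N m; "gripper_width": finger opening in m.
Only numpy, scipy, OpenCV 4.12 (cv2) and the standard library are available. Lean on these libraries where they do the work, as an engineer would, in place of code of your own. Each camera call takes 0.05 s, during which the arm holds its last target. There are 200 camera calls.

## Task

Take the red-handled test pin from its white stand, push it fully home into the socket in the top of the orange battery connector and let go of it. Then pick the connector, pin still in it, out of its cradle and show it to the inspection camera: hold it in the air, upright and level, with the centre of its socket end 10 cm straight in front of the lens and that end facing squarely into the lens. Finish while holding it still there; do not touch the camera or its stand, and leave the meter, the jar and the spool where they are.

Things in the scene. Friction and masses are not known exactly. Their poses are not given: they have to be found in the camera images.
- connector: Loose orange block 110 (x) x 40 (y) x 50 (z) mm, 0.17 to 0.31 kg; grey grip panel on each long side, centred at x = -25 mm. Origin: centre of underside; x towards the socket end (black face with two brass dots), z up. Blind round socket, 11 mm wide, 32 mm deep, brass rim, in the top at x = +38 mm. Starts in the cradle, underside 6 mm above the table.
- socket (a point): Centre of the socket's mouth, on the connector's top face, 50 mm above its underside; axes as the connector's.
- socket_end (a point): Centre of the connector's socket end face (55 mm along +x from its origin, 25 mm above its underside); axes as the connector's, so x points out of the face.
- pin: Loose test pin, 35 g: steel shank 8 mm wide, 28 mm long, chamfered tip; collar 20 mm wide, 4 mm thick; red round handle 14 mm wide, 36 mm tall; 68 mm in all. Origin: tip; z up the pin. Starts upright in the stand, collar on the stand's top, tip 6 mm above the table. Fully home: collar on the connector's top, tip 22 mm above the connector's underside.
- pin_stand: Fixed white block 56 x 56 x 34 mm with an 11 mm through hole that holds the pin. Origin: centre of its underside.
- cradle: Fixed aluminium plate 142 (x) x 64 (y) x 6 mm with black stops 14 mm high in all: one at each end of the connector and a 30 mm long one at each long side by the socket (x = +38 mm); the sides at the grip panels are free. Up to 3 mm of play. Origin: centre of underside; axes as the connector's at the start.
- camera_stand: Fixed stand of the inspection camera: dark base 120 x 120 x 14 mm, aluminium column 18 mm in diameter and 344 mm tall at its centre. Origin: centre of the base's underside. Not to be touched.
- lens (a point): Centre of the camera's front glass (blue disc 27 mm wide in a black barrel), 70 mm before the column's axis, 170 to 250 mm above the table; head about 40 mm square, 90 mm long. The camera looks level along this frame's -x; +x points back into it, z up. A connector shown well has its axes parallel to these and its socket end at x = -100 mm, y = z = 0.
- meter: Bystander: loose yellow multimeter lying flat, 150 x 75 x 36 mm. Origin: centre of its underside, x along its length.
- jar: Bystander: loose amber glass jar with a steel lid, 60 mm in diameter, 80 mm tall. Origin: centre of its underside.
- spool: Bystander: loose solder spool standing upright, blue flanges 56 mm in diameter, 52 mm tall. Origin: centre of its underside.
There are look-alikes about, which are no part of the job. Of the things like the connector, leave any that is purple; of the rest the larger one is meant.

How it is judged:
On the way:
1. the pin is fully home in the connector's socket and let go, the connector still in its cradle (z of pin in the frame of connector below 0.026 m and x of pin in the frame of connector between 0.033 and 0.043 m and y of pin in the frame of connector between -0.005 and 0.005 m and contact force between pin and the fingers below 0.2 N and distance between connector and cradle below 0.015 m), for 0.2 s.
At the end, for the whole second after the job is handed in: Held by the fingers, at rest in the air, clear of the camera: socket end's centre within 20 mm per axis of the point 100 mm before the lens, facing it within 0.2 rad, upright within 0.17 rad; pin home within 4 mm of full depth and 5 mm of the socket's axis (x of socket_end in the frame of lens between -0.12 and -0.08 m and y of socket_end in the frame of lens between -0.02 and 0.02 m and z of socket_end in the frame of lens between -0.02 and 0.02 m and x of connector in the frame of lens below -0.12 m and angle between the x axis of connector and the x axis of lens, either way round below 0.2 rad and angle between connector's own z axis and vertical below 0.17 rad and z of pin in the frame of connector below 0.026 m and x of pin in the frame of connector between 0.033 and 0.043 m and y of pin in the frame of connector between -0.005 and 0.005 m and contact force between connector and the fingers above 1 N and height (world z) of connector above 0.1 m and contact force between connector and camera_stand below 0.2 N and linear speed of connector below 0.03 m/s and angular speed of connector below 0.2 rad/s); the arm keeps its last pose, push and grip.
It fails at once if the camera or its stand is touched (contact force between camera_stand and anything else above 1 N).
It fails at once if the meter, the jar or the spool is moved by more than 15 mm (distance of any of meter, jar, spool from where it was at the start of the episode above 0.015 m).
It fails at once if the jar or the spool is tipped (angle between any of jar, spool's own z axis and vertical above 0.4 rad).
It also fails if it takes over 51 s, if anything falls off the work surface, if the arm or the gripper's body presses on something with over 40 N, if the wrist force passes 120 N, or if a joint passes its speed limit or range.

## Working session

There is one attempt and no reset: what is moved stays moved. The work goes in short steps, Python scripts to look and compute and a shell command to move; the robot and the scene stay as the last step left them, time stands still between calls to the robot, and variables do not carry over. Pictures are saved under pics/ and viewed, about 8 in all and at most 12, crops included, and the job is handed in when it is done.

```bash
mkdir -p pics; ls; cat > h.py <<'E'
import numpy as np, cv2, json
from cell import env
def snap(name,tag):
    m=env.camera_model(name); p,d=env.snapshot(name)
    cv2.imwrite(f'pics/{tag}.png',p); np.savez(f'pics/{tag}.npz',p=p,d=d,T=m['pose'],k=[m['fx'],m['fy'],m['cx'],m['cy']])
    return p
def load(tag): return np.load(f'pics/{tag}.npz')
def world(tag):
    z=load(tag); d=z['d']; fx,fy,cx,cy=z['k']; v,u=np.mgrid[:d.shape[0],:d.shape[1]]
    P=np.stack([(u-cx)/fx*d,(v-cy)/fy*d,d],-1); T=z['T']
    W=P@T[:3,:3].T+T[:3,3]; W[d==0]=np.nan; return W
E
python3 - <<'E'
from h import *
for n in ('side','top'): snap(n,n+'0')
a=env.camera_model('top')['pose'];b=env.camera_model('side')['pose'];print(a.round(3),b.round(3),env.tcp_to_tips, env.get_state()['clock'])
E
```

```text
pics
[[ 0.013 -0.985  0.17   0.441]
 [-1.    -0.016 -0.02   0.001]
 [ 0.023 -0.17  -0.985  0.955]
 [ 0.     0.     0.     1.   ]] [[ 0.994 -0.074  0.076  0.47 ]
 [-0.105 -0.611  0.784 -0.872]
 [-0.011 -0.788 -0.616  0.828]
 [ 0.     0.     0.     1.   ]] 0.022 0.1
```

View pics/top0.png

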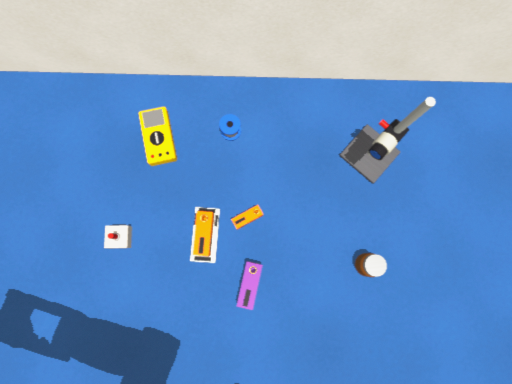

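View pics/side0.png

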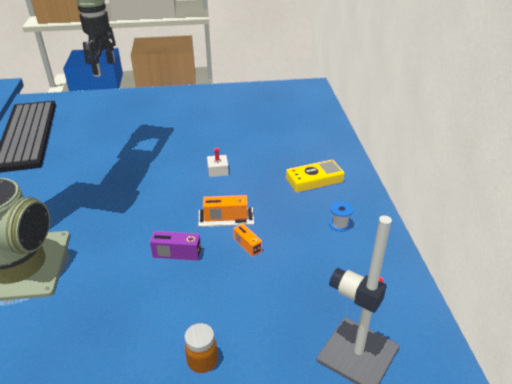

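The top view shows the target connector in its cradle at (205,235) with its socket end towards the top of the image. The pin is in its stand at (113,236), and the inspection camera is at (385,145), looking to the lower left. The small orange block at (247,216) and the purple one at (250,285) are the look-alikes. The side view agrees: connector (226,209), pin (217,155), lens (337,281).

```bash
python3 - <<'E'
from h import *
for t in ('top0','side0'):
    W=world(t); p=load(t)['p']; hsv=cv2.cvtColor(p,cv2.COLOR_BGR2HSV); H,S,V=[hsv[...,i].astype(int) for i in range(3)]
    v,u=np.mgrid[:384,:512]
    print(t)
    def rep(n,m,box):
        x0,y0,x1,y1=box; m=m&(u>=x0)&(u<x1)&(v>=y0)&(v<y1)&np.isfinite(W[...,2]); q=W[m]
        if len(q)<3: print(n,len(q));return None
        print(n,len(q),'med',np.median(q,0).round(4),'lo',np.percentile(q,3,0).round(3),'hi',np.percentile(q,97,0).round(3)); return q
    top=t=='top0'
    q=rep('conn',(H>7)&(H<22)&(S>180)&(W[...,2]>.05),(185,200,225,270) if top else (195,190,256,228))
    if q is not None: r=cv2.minAreaRect((q[:,:2]*1000).astype(np.float32)); print(r)
    rep('pin',((H<6)|(H>174))&(S>150),(100,225,135,250) if top else (205,140,235,165))
    q=rep('stand',(S<40)&(V>150),(95,215,140,255) if top else (200,148,235,180))
    q=q[(q[:,2]>.03)&(q[:,2]<.04)]; 
    print('standtop',q.mean(0),cv2.minAreaRect((q[:,:2]*1000).astype(np.float32)))
    q=rep('cradle',(S<40)&(V>150),(185,200,225,270) if top else (190,190,256,235))
    print(cv2.minAreaRect((q[:,:2]*1000).astype(np.float32)))
    m=(W[...,2]>.12)&(u>320)&(v>(80 if top else 200)); q=W[m]
    print('cam',len(q),q.min(0),q.max(0))
    qc=rep('column',m&(W[...,2]>.28),(0,0,512,384))
    h=q[q[:,2]<.275]; print('head',len(h),h.min(0),h.max(0),cv2.minAreaRect((h[:,:2]*1000).astype(np.float32)))
    rep('glass',(H>100)&(H<130)&m,(320,80,512,384))
    rep('white',(V>170)&(S<60)&m&(W[...,2]<.27),(320,80,512,384))
    q=rep('base',(W[...,2]>.008)&(W[...,2]<.02)&(S<60),(335,120,405,190) if top else (315,315,400,384))
    if q is not None: print(cv2.minAreaRect((q[:,:2]*1000).astype(np.float32)))
    rep('spool',(W[...,2]>.045),(215,105,245,145) if top else (325,195,356,232))
    rep('jar',(W[...,2]>.07),(350,245,392,285) if top else (180,318,222,375))
    rep('meter',(W[...,2]>.03)&(H>20)&(H<35),(130,100,180,170) if top else (280,155,350,195))
a=load('top0')['p'][70:280,90:460]; b=load('side0')['p'][190:384,190:410]
A=cv2.resize(a[100:200,0:150],None,fx=4,fy=4); B=cv2.resize(load('top0')['p'][85:185,325:445],None,fx=4,fy=4,interpolation=2); C=cv2.resize(load('side0')['p'][205:384,300:410],None,fx=2.2,fy=2.2)
cv2.imwrite('pics/c1.png',np.hstack([B,cv2.copyMakeBorder(C,0,400-394,0,0,0)[:400] if C.shape[0]<=400 else C[:400]]))
E
```

```text
top0
conn 128 med [0.5064 0.1146 0.0559] lo [0.448 0.099 0.052] hi [0.552 0.136 0.059]
((498.2662353515625, 119.73788452148438), (39.612300872802734, 108.2208480834961), 86.83292388916016)
pin 33 med [0.4874 0.335  0.0713] lo [0.483 0.333 0.047] hi [0.492 0.343 0.076]
stand 476 med [0.4869 0.3357 0.034 ] lo [0.461 0.312 0.001] hi [0.518 0.367 0.038]
standtop [0.48678479 0.33836312 0.03417797] ((487.84197998046875, 340.02777099609375), (55.57062911987305, 56.99312210083008), 1.551688313484192)
cradle 389 med [0.4799 0.0974 0.006 ] lo [ 0.428  0.086 -0.001] hi [0.567 0.153 0.053]
((497.55963134765625, 119.38359069824219), (65.26985168457031, 141.36146545410156), 86.88836669921875)
cam 1216 [ 0.66168495 -0.34917985  0.16019743] [ 0.75377341 -0.26507425  0.34701476]
column 260 med [ 0.7211 -0.3188  0.3252] lo [ 0.716 -0.33   0.284] hi [ 0.731 -0.315  0.345]
head 945 [ 0.66168495 -0.34917985  0.16019743] [ 0.75377341 -0.26507425  0.27460732] ((710.7933349609375, -299.4165954589844), (60.048126220703125, 89.89010620117188), 51.12898254394531)
glass 207 med [ 0.7101 -0.3101  0.1941] lo [ 0.
[... 1572 characters left out ...]
), (63.926856994628906, 91.69322204589844), 50.861900329589844)
glass 976 med [ 0.7151 -0.3298  0.1916] lo [ 0.665 -0.349  0.16 ] hi [ 0.745 -0.282  0.312]
white 573 med [ 0.6965 -0.3139  0.1974] lo [ 0.677 -0.332  0.179] hi [ 0.723 -0.291  0.263]
base 3003 med [ 0.7184 -0.3321  0.0145] lo [ 0.658 -0.386  0.011] hi [ 0.787 -0.264  0.017]
((723.5411376953125, -324.57965087890625), (120.15267944335938, 118.82227325439453), 48.862030029296875)
spool 276 med [0.7837 0.0585 0.0528] lo [0.76  0.034 0.049] hi [0.808 0.086 0.056]
jar 632 med [ 0.4243 -0.3064  0.0807] lo [ 0.402 -0.328  0.072] hi [ 0.447 -0.28   0.083]
meter 736 med [0.7568 0.2452 0.037 ] lo [0.688 0.209 0.031] hi [0.826 0.293 0.04 ]
```

View pics/c1.png

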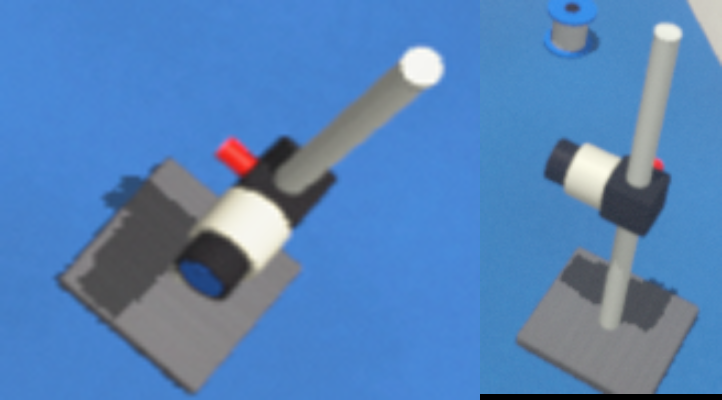

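The crop shows the lens as a blue disc at crop (203,280), which is top px (376,155). The barrel points along -x/+y, parallel to the base edges. Next I'll refine the lens position and check the tool orientation.

```bash
python3 - <<'E'
from h import *
print(env.get_state()['eef_rot'].round(3) if hasattr(env.get_state()['eef_rot'],'round') else env.get_state()['eef_rot'])
W=world('top0'); p=load('top0')['p']; hsv=cv2.cvtColor(p,cv2.COLOR_BGR2HSV).astype(int)
sub=(slice(147,165),slice(366,386)); m=(hsv[sub][...,2]>70)&(hsv[sub][...,1]>150)&(hsv[sub][...,0]>100)&(W[sub][...,2]>.1)
q=W[sub][m]; print('glass',len(q),q.mean(0),q.min(0),q.max(0))
th=np.radians(138.85); d=np.array([np.cos(th),np.sin(th)]); n=np.array([-d[1],d[0]]); c=np.array([.724,-.324])
for t in ('top0','side0'):
    W=world(t).reshape(-1,3); W=W[np.isfinite(W[:,2])]; r=W[:,:2]-c; a=r@d; b=r@n
    m=(W[:,2]>.1)&(W[:,2]<.3)&(abs(b)<.04)&(a>.0)&(a<.1)
    print(t,'max a',np.percentile(a[m],[98,100]))
    for lo,hi in((.018,.03),(.03,.04),(.04,.05),(.05,.06),(.06,.072)):
        k=m&(a>lo)&(a<hi); print(lo,k.sum(),'b',np.percentile(b[k],[2,98]).round(4),'z',np.percentile(W[k,2],[2,98]).round(4))
E
```

```text
[[-0.951  0.309 -0.001]
 [ 0.309  0.951 -0.002]
 [ 0.    -0.002 -1.   ]]
glass 52 [ 0.67196348 -0.27823109  0.17955636] [ 0.66362532 -0.28741665  0.16700949] [ 0.68063114 -0.26842885  0.19029776]
top0 max a [0.06975853 0.07074297]
0.018 97 b [-0.0216  0.0192] z [0.1831 0.2007]
0.03 85 b [-0.0221  0.0193] z [0.1822 0.2003]
0.04 111 b [-0.0223  0.0197] z [0.1729 0.1998]
0.05 66 b [-0.0182  0.0158] z [0.1801 0.1963]
0.06 149 b [-0.0177  0.0148] z [0.1616 0.1963]
side0 max a [0.06825537 0.07071353]
0.018 185 b [-0.0131  0.0214] z [0.1657 0.2001]
0.03 146 b [-0.0126  0.0218] z [0.1683 0.2003]
0.04 143 b [-0.0132  0.0218] z [0.1696 0.2001]
0.05 100 b [-0.0107  0.0189] z [0.1703 0.1964]
0.06 118 b [-0.0116  0.0181] z [0.1698 0.1966]
```

```bash
python3 -m handwheel '[{"tx":50,"ty":-33,"tz":0},{"tx":52,"ty":-34,"tz":0,"wz":0.13},{"tx":52,"ty":-34,"tz":-10,"wz":0.13},{"tx":52,"ty":-34,"tz":-10},{"tx":52,"ty":-34,"tz":-10},{"tx":50,"ty":-34,"tz":-5},{},{}]' 1
python3 - <<'E'
from h import *
snap('wrist','w0'); snap('wrist','w0'); s=env.get_state(); print(s['clock'],s['position'],s['eef_rot']); print(load('w0')['T'].round(3),load('w0')['k'])
E
```

```text
0.2 [0.17740114 0.54671007 0.25280991] [[-9.51163353e-01  3.08687798e-01 -3.45395739e-04]
 [ 3.08687989e-01  9.51162889e-01 -9.40094014e-04]
 [ 3.83320580e-05 -1.00080249e-03 -9.99999498e-01]]
[[ 0.309  0.906  0.289  0.102]
 [ 0.951 -0.294 -0.096  0.57 ]
 [-0.002  0.304 -0.953  0.374]
 [ 0.     0.     0.     1.   ]] [295.51129311 295.51129311 253.69877328 192.46276344]invalid input
```

View pics/w0.png

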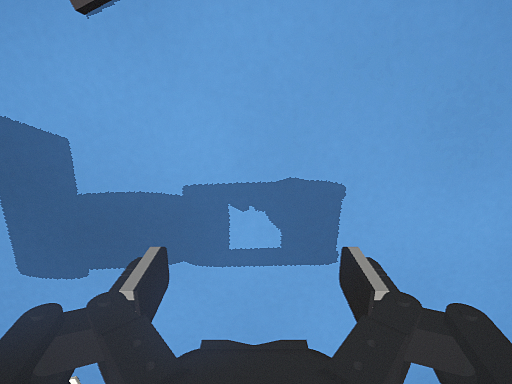

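The move was refused, probably because every row needs all six keys, so this view only shows the empty table under the start pose. I'll resend it in full.

```bash
python3 -m handwheel '[{"tx":50,"ty":-33,"tz":0,"wx":0,"wy":0,"wz":0},{"tx":52,"ty":-34,"tz":0,"wx":0,"wy":0,"wz":0.13},{"tx":52,"ty":-34,"tz":-10,"wx":0,"wy":0,"wz":0.13},{"tx":52,"ty":-34,"tz":-10,"wx":0,"wy":0,"wz":0},{"tx":52,"ty":-34,"tz":-10,"wx":0,"wy":0,"wz":0},{"tx":50,"ty":-34,"tz":-5,"wx":0,"wy":0,"wz":0},{"tx":0,"ty":0,"tz":0,"wx":0,"wy":0,"wz":0},{"tx":0,"ty":0,"tz":0,"wx":0,"wy":0,"wz":0}]' 1
python3 - <<'E'
from h import *
snap('wrist','w1'); s=env.get_state(); print(s['clock'],s['position'],s['eef_rot'])
E
```

```text
clock: 1.2
position: [0.4881, 0.3403, 0.2158]
eef_rot: [[-0.999, 0.042, -0.001], [0.042, 0.999, -0.0], [0.001, -0.0, -1.0]]
contact_force: [-0.4, -0.0, -0.4]
gripper_width: 0.0852
1.25 [0.4879829  0.34042632 0.21587936] [[-9.99162154e-01  4.09161325e-02 -9.27618974e-04]
 [ 4.09165323e-02  9.99162481e-01 -4.16148348e-04]
 [ 9.09814895e-04 -4.53754631e-04 -9.99999483e-01]]
```

View pics/w1.png

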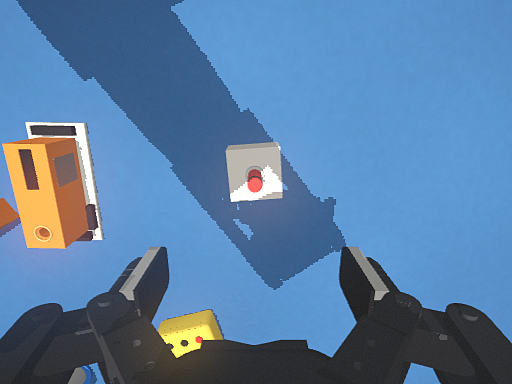

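The wrist view shows the pin's red handle top at (256,185) in the stand, and the connector's brass socket rim at (43,233). I'll measure both by ray and by depth.

```bash
cat >> h.py <<'E'
def ray(tag,u,v,z):
    L=load(tag); fx,fy,cx,cy=L['k']; T=L['T']; r=T[:3,:3]@[(u-cx)/fx,(v-cy)/fy,1]; return T[:3,3]+r*(z-T[2,3])/r[2]
def blob(tag,name,box):
    L=load(tag); hsv=cv2.cvtColor(L['p'],cv2.COLOR_BGR2HSV).astype(int); H,S,V=hsv[...,0],hsv[...,1],hsv[...,2]
    m={'red':((H<5)|(H>174))&(S>150)&(V>60)}[name]; x0,y0,x1,y1=box; k=np.zeros_like(m);k[y0:y1,x0:x1]=1; return m&k
E
python3 - <<'E'
from h import *
W=world('w1'); m=blob('w1','red',(235,150,280,200)); q=W[m]; t=q[q[:,2]>q[:,2].max()-.006]
print('pin',len(q),q.max(0),'top',len(t),t.mean(0),t.min(0),t.max(0))
mt=m&(W[...,2]>q[:,2].max()-.006); v,u=np.nonzero(mt); (cu,cv),r=cv2.minEnclosingCircle(np.c_[u,v].astype(np.float32)); print(cu,cv,r,ray('w1',cu,cv,.074))
for b in (0,):
  L=load('w1')['p'][205:260,5:95]; cv2.imwrite('pics/c2.png',cv2.resize(np.hstack([L,load('w1')['p'][145:200,215:305]]),None,fx=4,fy=4,interpolation=2))
p=load('w1')['p']; hsv=cv2.cvtColor(p,cv2.COLOR_BGR2HSV).astype(int)
k=(hsv[...,0]>7)&(hsv[...,0]<22)&(W[...,2]>.05)&(W[...,2]<.062); k[:,100:]=0;k[:130]=0
v,u=np.nonzero(k&True); q=W[k]; s=q[q[:,1]>0.09]; print('conn top',len(s),np.median(s[:,2]),cv2.minAreaRect((s[:,:2]*1000).astype(np.float32)),'fit')
for c in ((43,233),):print(ray('w1',*c,.056))
E
```

```text
pin 116 [0.49187874 0.34668882 0.07603239] top 108 [0.48592515 0.34054863 0.07467927] [0.47869975 0.33445374 0.07104449] [0.49187874 0.34668882 0.07603239]
254.58621215820312 184.1724090576172 7.3105268478393555 [0.48514387 0.34060823 0.074     ]
conn top 4112 0.056753995906828114 ((495.5994873046875, 120.19029235839844), (41.9930419921875, 109.81433868408203), 87.07177734375) fit
[0.53413637 0.11741317 0.056     ]
```

View pics/c2.png

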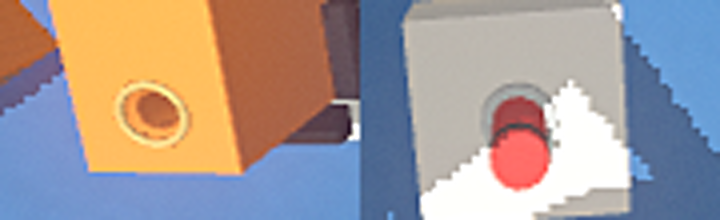

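```bash
python3 -m handwheel '[{"tx":-2,"ty":0,"tz":-50,"wx":0,"wy":0,"wz":0},{"tx":0,"ty":0,"tz":-50,"wx":0,"wy":0,"wz":0},{"tx":0,"ty":0,"tz":-40,"wx":0,"wy":0,"wz":0},{"tx":0,"ty":0,"tz":0,"wx":0,"wy":0,"wz":0}]'
python3 - <<'E'
from h import *
print(env.get_state()['position'])
snap('wrist','w2'); W=world('w2'); m=blob('w2','red',(200,100,320,330)); q=W[m]; zt=np.percentile(q[:,2],98); mt=m&(W[...,2]>zt-.004); v,u=np.nonzero(mt); (cu,cv),r=cv2.minEnclosingCircle(np.c_[u,v].astype(np.float32)); print(len(u),zt,cu,cv,r,W[mt].mean(0),ray('w2',cu,cv,.074))
E
```

```text
clock: 1.75
position: [0.4817, 0.3457, 0.0755]
eef_rot: [[-0.999, 0.032, 0.003], [0.032, 0.999, 0.004], [-0.003, 0.004, -1.0]]
contact_force: [0.1, 0.0, 0.0]
gripper_width: 0.0858
[0.48173903 0.34566032 0.07550418]
0 nan 0.0 0.0 0.0 [nan nan nan] [0.36655035 0.25770165 0.074     ]<stdin>:3: RuntimeWarning: Mean of empty slice.
  ret = um.true_divide(
```

```bash
python3 -m handwheel '[{"tx":4,"ty":-5,"tz":-3,"wx":0,"wy":0,"wz":0},{"tx":0,"ty":0,"tz":0,"wx":0,"wy":0,"wz":0}]'
python3 - <<'E'
from h import *
print(env.get_state()['position'])
snap('wrist','w3')
E
```

```text
clock: 2.05
position: [0.4888, 0.3435, 0.0784]
eef_rot: [[-0.999, 0.031, 0.013], [0.031, 0.999, 0.01], [-0.013, 0.011, -1.0]]
contact_force: [0.2, 0.4, 0.3]
gripper_width: 0.0855
[0.48875072 0.34348672 0.07835549]
```

View pics/w3.png

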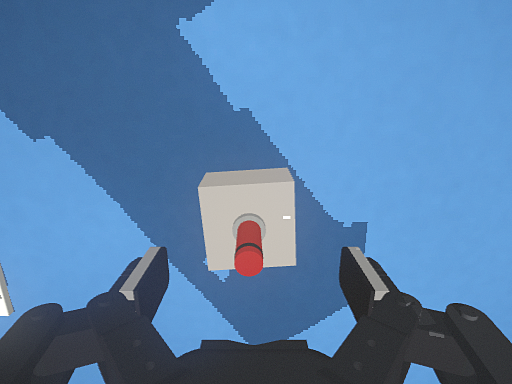

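The pin's handle top is at (249,264), between the open pads. The TCP reading also drifts between rows, so I'll let it settle and see how it behaves.

```bash
for i in 1 2; do python3 -m handwheel '[{"tx":0,"ty":0,"tz":0,"wx":0,"wy":0,"wz":0},{"tx":0,"ty":0,"tz":0,"wx":0,"wy":0,"wz":0}]'; done
python3 - <<'E'
from h import *
for i in range(3): snap('wrist','w4'); print(env.get_state()['position'],env.get_state()['joint_vel'].round(4) if hasattr(env.get_state()['joint_vel'],'round') else '')
W=world('w4'); m=blob('w4','red',(200,100,320,330)); q=W[m]; zt=np.percentile(q[:,2],98); mt=m&(W[...,2]>zt-.004); v,u=np.nonzero(mt); (cu,cv),r=cv2.minEnclosingCircle(np.c_[u,v].astype(np.float32)); print(len(u),zt,cu,cv,r,W[mt].mean(0),ray('w4',cu,cv,.074))
E
```

```text
clock: 2.35
position: [0.4897, 0.3441, 0.0803]
eef_rot: [[-0.999, 0.031, 0.016], [0.031, 0.999, 0.013], [-0.016, 0.013, -1.0]]
contact_force: [-0.4, 0.3, -0.1]
gripper_width: 0.0855
clock: 2.6
position: [0.4898, 0.3441, 0.0806]
eef_rot: [[-0.999, 0.031, 0.016], [0.031, 0.999, 0.013], [-0.016, 0.013, -1.0]]
contact_force: [1.1, -0.0, 0.1]
gripper_width: 0.0854
[0.48979528 0.34405282 0.08053128] [ 0.0003  0.0013  0.0003 -0.0003  0.0008  0.0019]
[0.48976051 0.34406117 0.08049356] [ 0.0022  0.0019  0.0016 -0.0005 -0.0011  0.0004]
[0.48977545 0.34405788 0.08045906] [-0.0013  0.0011  0.0014 -0.0028  0.0011 -0.001 ]
0 nan 0.0 0.0 0.0 [nan nan nan] [0.37398166 0.25406295 0.074     ]<stdin>:3: RuntimeWarning: Mean of empty slice.
  ret = um.true_divide(
```

```bash
cat >> h.py <<'E'
def redtop(tag,box=(200,100,320,360),z=.074):
    m=blob(tag,'red',box); V=cv2.cvtColor(load(tag)['p'],cv2.COLOR_BGR2HSV)[...,2]; v,u=np.nonzero(m)
    h=V[m]; t=(h.max()+np.median(h))/2 if 0 else None
    # handle's end = lowest rows: width of the blob gives the disc
    w=np.percentile([np.ptp(u[v==r])+1 for r in np.unique(v)],90); k=v>=v.max()-w/2
    cu=(u[k].min()+u[k].max())/2; cv_=v.max()+.5-w/2
    return len(u),round(w,1),cu,cv_,ray(tag,cu,cv_,z).round(4)
E
python3 - <<'E'
from h import *
print(redtop('w4'),redtop('w3'),redtop('w1',(235,150,280,200)))
E
python3 -m handwheel '[{"tx":-4,"ty":-3,"tz":-13,"wx":-0.013,"wy":0.016,"wz":0},{"tx":0,"ty":0,"tz":0,"wx":0,"wy":0,"wz":0},{"tx":0,"ty":0,"tz":0,"wx":0,"wy":0,"wz":0},{"tx":0,"ty":0,"tz":0,"wx":0,"wy":0,"wz":0}]'
```

```text
(862, np.float64(27.0), np.float64(247.5), np.float64(258.0), array([0.4854, 0.3407, 0.074 ])) (915, np.float64(28.0), np.float64(248.5), np.float64(261.5), array([0.485 , 0.3406, 0.074 ])) (116, np.float64(14.0), np.float64(254.5), np.float64(184.5), array([0.4855, 0.3405, 0.074 ]))
clock: 3.25
position: [0.4851, 0.3406, 0.0658]
eef_rot: [[-1.0, 0.031, -0.002], [0.031, 1.0, -0.002], [0.002, -0.002, -1.0]]
contact_force: [0.1, -0.0, 0.3]
gripper_width: 0.085
```

Three views agree on the pin at (0.4854, 0.3406), and the TCP is on it. Now I'll grip it and lift.

```bash
Z='x'; python3 -m handwheel '[{"tx":0,"ty":0,"tz":0,"wx":0,"wy":0,"wz":0},{"tx":0,"ty":0,"tz":0,"wx":0,"wy":0,"wz":0},{"tx":0,"ty":0,"tz":0,"wx":0,"wy":0,"wz":0},{"tx":0,"ty":0,"tz":0,"wx":0,"wy":0,"wz":0},{"tx":0,"ty":0,"tz":0,"wx":0,"wy":0,"wz":0},{"tx":0,"ty":0,"tz":0,"wx":0,"wy":0,"wz":0}]' 0
python3 -m handwheel '[{"tx":0,"ty":0,"tz":25,"wx":0,"wy":0,"wz":0},{"tx":0,"ty":0,"tz":30,"wx":0,"wy":0,"wz":0},{"tx":0,"ty":0,"tz":30,"wx":0,"wy":0,"wz":0},{"tx":0,"ty":0,"tz":0,"wx":0,"wy":0,"wz":0},{"tx":0,"ty":0,"tz":0,"wx":0,"wy":0,"wz":0},{"tx":0,"ty":0,"tz":0,"wx":0,"wy":0,"wz":0}]'
python3 - <<'E'
from h import *
snap('wrist','w5');snap('side','s5');snap('top','t5')
a=load('w5')['p'][180:384,128:384]; b=cv2.resize(load('s5')['p'][90:230,170:290],None,fx=3,fy=3,interpolation=2)
a=cv2.resize(a,None,fx=1.6,fy=1.6); a=cv2.copyMakeBorder(a,0,420-a.shape[0],0,0,0); cv2.imwrite('pics/c3.png',np.hstack([a,b]))
E
```

```text
clock: 4.0
position: [0.4855, 0.3409, 0.0665]
eef_rot: [[-1.0, 0.031, -0.001], [0.031, 1.0, -0.001], [0.001, -0.001, -1.0]]
contact_force: [0.6, 0.4, -0.0]
gripper_width: 0.012
clock: 4.75
position: [0.484, 0.3399, 0.1503]
eef_rot: [[-0.999, 0.031, -0.006], [0.031, 1.0, -0.004], [0.005, -0.004, -1.0]]
contact_force: [-0.7, -0.1, -0.5]
gripper_width: 0.012
```

View pics/c3.png

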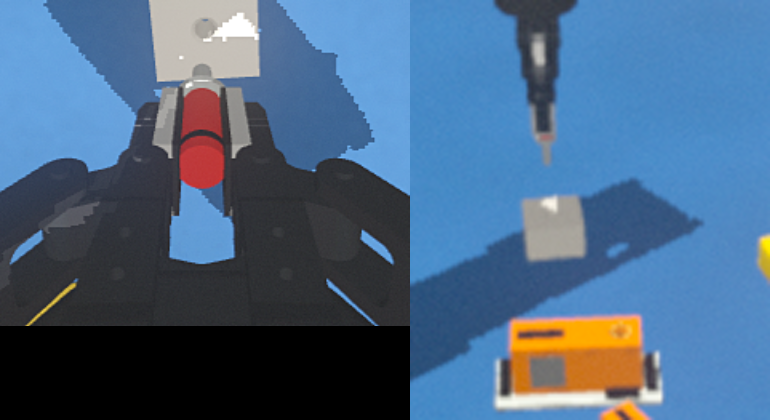

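Crop: the red pin is gripped squarely, its tip at wrist px ~(254,222) and its handle end at ~(254,284). The stand hole is empty. Next, pin offset and tilt in the hand.

```bash
python3 - <<'E'
from h import *
s=env.get_state();print(s['clock'],s['position'])
print(redtop('w5',z=s['position'][2]+.0075))
p=load('w5')['p']; cv2.imwrite('pics/c4.png',cv2.resize(p[205:310,215:295],None,fx=5,fy=5,interpolation=2))
for v in (218,220,222,224): print(v,ray('w5',254.5,v,s['position'][2]-.0605).round(4))
E
```

```text
4.9 [0.48401709 0.33991708 0.15042019]
(1328, np.float64(28.0), np.float64(253.5), np.float64(283.5), array([0.4844, 0.3393, 0.1579]))
218 [0.4807 0.3397 0.0899]
220 [0.4821 0.3396 0.0899]
222 [0.4836 0.3396 0.0899]
224 [0.485  0.3395 0.0899]
```

View pics/c4.png

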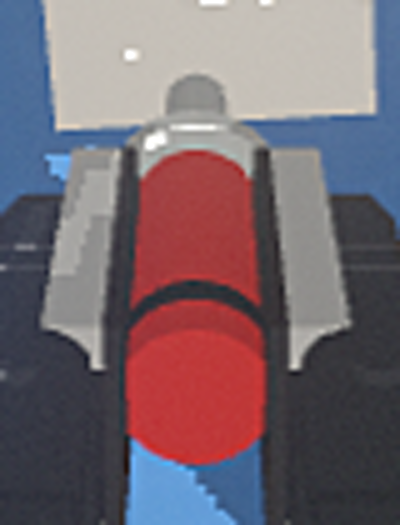

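The tip is about (+1.2, -0.3) mm from the TCP and the pin is practically upright. Moving above the socket.

```bash
python3 -m handwheel '[{"tx":10,"ty":-44,"tz":0,"wx":0,"wy":0,"wz":0},{"tx":10,"ty":-50,"tz":0,"wx":0,"wy":0,"wz":0},{"tx":10,"ty":-50,"tz":0,"wx":0,"wy":0,"wz":0},{"tx":10,"ty":-50,"tz":0,"wx":0,"wy":0,"wz":0},{"tx":9,"ty":-28,"tz":0,"wx":0,"wy":0,"wz":0},{"tx":0,"ty":0,"tz":0,"wx":0,"wy":0,"wz":0},{"tx":0,"ty":0,"tz":0,"wx":0,"wy":0,"wz":0},{"tx":0,"ty":0,"tz":0,"wx":0,"wy":0,"wz":0}]'
```

```text
clock: 5.9
position: [0.5327, 0.1134, 0.1471]
eef_rot: [[-1.0, 0.028, -0.009], [0.028, 1.0, -0.004], [0.009, -0.005, -1.0]]
contact_force: [-0.6, 1.3, -0.1]
gripper_width: 0.0121
```

```bash
python3 -m handwheel '[{"tx":0.3,"ty":4.3,"tz":-6,"wx":0.004,"wy":-0.009,"wz":0},{"tx":0,"ty":0,"tz":0,"wx":0,"wy":0,"wz":0},{"tx":0,"ty":0,"tz":0,"wx":0,"wy":0,"wz":0},{"tx":0,"ty":0,"tz":0,"wx":0,"wy":0,"wz":0}]'
python3 - <<'E'
from h import *
snap('wrist','w6'); s=env.get_state(); print(s['position'],s['eef_rot'][:,2].round(4) if hasattr(s['eef_rot'],'shape') else s['eef_rot'])
p=load('w6')['p']; cv2.imwrite('pics/c5.png',cv2.resize(p[185:305,205:305],None,fx=5,fy=5,interpolation=2))
E
```

```text
clock: 6.4
position: [0.5324, 0.1203, 0.1404]
eef_rot: [[-1.0, 0.025, -0.0], [0.025, 1.0, 0.0], [0.0, 0.0, -1.0]]
contact_force: [0.6, 0.2, -0.5]
gripper_width: 0.0124
[0.53242209 0.12022681 0.14043478] [-3.e-04  1.e-04 -1.e+00]
```

View pics/c5.png

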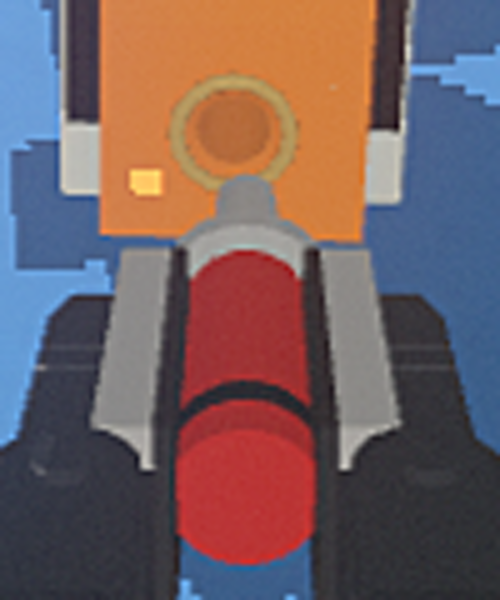

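The brass rim centre is at px (251.8,211.2) and the shank tip centre at about (254,224.5). The pin still has to shift slightly.

```bash
python3 - <<'E'
from h import *
print('socket',ray('w6',251.8,211.2,.056),'tip',ray('w6',254,224.8,.1404-.0605),'top',redtop('w6',z=.1479))
E
```

```text
socket [0.53390935 0.11824834 0.056     ] tip [0.53437173 0.11986685 0.0799    ] top (1380, np.float64(28.0), np.float64(253.5), np.float64(283.5), array([0.5328, 0.1196, 0.1479]))
```

```bash
python3 -m handwheel '[{"tx":0,"ty":-2,"tz":-8,"wx":0,"wy":0,"wz":0},{"tx":0,"ty":0,"tz":-8,"wx":0,"wy":0,"wz":0},{"tx":0,"ty":0,"tz":0,"wx":0,"wy":0,"wz":0},{"tx":0,"ty":0,"tz":0,"wx":0,"wy":0,"wz":0},{"tx":0,"ty":0,"tz":0,"wx":0,"wy":0,"wz":0}]'
python3 - <<'E'
from h import *
snap('wrist','w7'); z=env.get_state()['position'];print(z)
p=load('w7')['p']; cv2.imwrite('pics/c6.png',cv2.resize(p[185:305,205:305],None,fx=5,fy=5,interpolation=2))
E
```

```text
clock: 7.08
position: [0.5324, 0.1177, 0.123]
eef_rot: [[-1.0, 0.025, -0.001], [0.025, 1.0, 0.0], [0.001, -0.0, -1.0]]
contact_force: [-0.4, 0.4, -0.9]
gripper_width: 0.0121
[0.53241896 0.11774897 0.12310072]
```

```bash
python3 -m handwheel '[{"tx":0,"ty":0.8,"tz":-6,"wx":0,"wy":0,"wz":0},{"tx":0,"ty":0,"tz":-3,"wx":0,"wy":0,"wz":0},{"tx":0,"ty":0,"tz":-3,"wx":0,"wy":0,"wz":0},{"tx":0,"ty":0,"tz":0,"wx":0,"wy":0,"wz":0},{"tx":0,"ty":0,"tz":0,"wx":0,"wy":0,"wz":0}]'
```

```text
clock: 7.75
position: [0.5325, 0.1187, 0.1103]
eef_rot: [[-1.0, 0.025, -0.0], [0.025, 1.0, 0.0], [0.0, 0.0, -1.0]]
contact_force: [-0.2, -0.4, 0.3]
gripper_width: 0.0126
```

The tip is 6 mm inside with no force. Pushing on.

```bash
python3 -m handwheel '[{"tx":0,"ty":0,"tz":-5,"wx":0,"wy":0,"wz":0},{"tx":0,"ty":0,"tz":-5,"wx":0,"wy":0,"wz":0},{"tx":0,"ty":0,"tz":-4,"wx":0,"wy":0,"wz":0},{"tx":0,"ty":0,"tz":-3,"wx":0,"wy":0,"wz":0},{"tx":0,"ty":0,"tz":0,"wx":0,"wy":0,"wz":0},{"tx":0,"ty":0,"tz":0,"wx":0,"wy":0,"wz":0}]'
python3 -m handwheel '[{"tx":0,"ty":0,"tz":-3,"wx":0,"wy":0,"wz":0},{"tx":0,"ty":0,"tz":0,"wx":0,"wy":0,"wz":0}]'
```

```text
clock: 8.5
position: [0.5324, 0.1187, 0.092]
eef_rot: [[-1.0, 0.025, -0.001], [0.025, 1.0, 0.0], [0.001, 0.0, -1.0]]
contact_force: [-0.3, 0.5, -0.3]
gripper_width: 0.012
clock: 8.75
position: [0.5326, 0.1187, 0.089]
eef_rot: [[-1.0, 0.025, -0.0], [0.025, 1.0, 0.0], [0.0, 0.0, -1.0]]
contact_force: [-0.2, -0.0, 0.9]
gripper_width: 0.0118
```

```bash
python3 -m handwheel '[{"tx":0,"ty":0,"tz":-3,"wx":0,"wy":0,"wz":0},{"tx":0,"ty":0,"tz":-2,"wx":0,"wy":0,"wz":0}]'

```

```text
clock: 9.0
position: [0.5331, 0.1188, 0.0883]
eef_rot: [[-1.0, 0.025, 0.002], [0.025, 1.0, 0.001], [-0.002, 0.001, -1.0]]
contact_force: [-6.0, -1.9, 14.9]
gripper_width: 0.0126
```

It met 15 N at the expected depth (tip 28 mm above the table), so it is home. Releasing and rising.

```bash
python3 -m handwheel '[{"tx":0,"ty":0,"tz":0,"wx":0,"wy":0,"wz":0},{"tx":0,"ty":0,"tz":0,"wx":0,"wy":0,"wz":0},{"tx":0,"ty":0,"tz":0,"wx":0,"wy":0,"wz":0},{"tx":0,"ty":0,"tz":0,"wx":0,"wy":0,"wz":0},{"tx":0,"ty":0,"tz":0,"wx":0,"wy":0,"wz":0}]' 0.85
python3 -m handwheel '[{"tx":0,"ty":0,"tz":40,"wx":0,"wy":0,"wz":0},{"tx":-10,"ty":0,"tz":50,"wx":0,"wy":0,"wz":-0.03},{"tx":-50,"ty":0,"tz":0,"wx":0,"wy":0,"wz":0},{"tx":0,"ty":0,"tz":0,"wx":0,"wy":0,"wz":0},{"tx":0,"ty":0,"tz":0,"wx":0,"wy":0,"wz":0},{"tx":0,"ty":0,"tz":0,"wx":0,"wy":0,"wz":0}]'
python3 - <<'E'
from h import *
snap('wrist','w8');snap('top','t8');snap('side','s8')
m=blob('w8','red',(0,0,512,384)); W=world('w8'); print(m.sum(),np.nanmax(W[m],0))
p=load('w8')['p']; b=cv2.resize(load('s8')['p'][170:235,185:265],None,fx=5,fy=5,interpolation=2); cv2.imwrite('pics/c7.png',np.hstack([p[60:384],cv2.resize(b,(288,324))]))
for t,box in (('t8',(185,200,225,270)),('s8',(195,160,260,228))):
    m=blob(t,'red',box); q=world(t)[m]; print(t,len(q),q.max(0),q.mean(0))
E
```

```text
clock: 9.62
position: [0.5333, 0.1188, 0.0883]
eef_rot: [[-1.0, 0.025, 0.003], [0.025, 1.0, 0.001], [-0.003, 0.001, -1.0]]
contact_force: [-0.5, 0.2, 0.4]
gripper_width: 0.0725
clock: 10.38
position: [0.4723, 0.1188, 0.1795]
eef_rot: [[-0.998, 0.056, 0.001], [0.056, 0.998, 0.001], [-0.001, 0.001, -1.0]]
contact_force: [-0.8, 0.5, 0.1]
gripper_width: 0.0732
519 [0.70146787 0.26536347 0.09821191]Traceback (most recent call last):
  File "<stdin>", line 6, in <module>
    return umr_maximum(a, axis, None, out, keepdims, initial, where)
ValueError: zero-size array to reduction operation maximum which has no identity
```

View pics/c7.png

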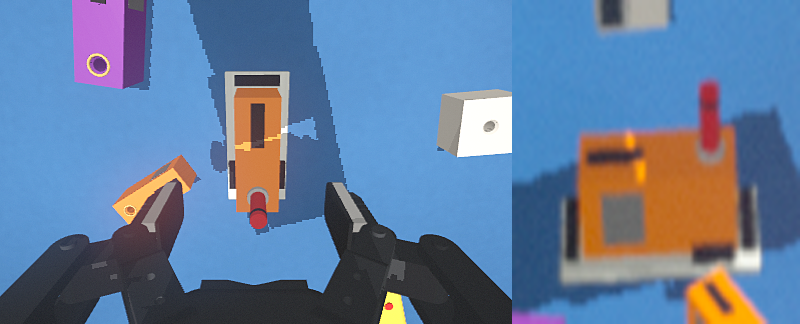

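The pin is seated upright in the socket (wrist crop (258,205)) and released, with the connector still in its cradle. Now to grasp at the grip panels, around (0.471, 0.1214).

```bash
python3 -m handwheel '[{"tx":-1,"ty":2.5,"tz":-40,"wx":0,"wy":0,"wz":0},{"tx":0,"ty":0,"tz":-40,"wx":0,"wy":0,"wz":0},{"tx":0,"ty":0,"tz":-30,"wx":0,"wy":0,"wz":0},{"tx":0,"ty":0,"tz":-10,"wx":0,"wy":0,"wz":0},{"tx":0,"ty":0,"tz":0,"wx":0,"wy":0,"wz":0},{"tx":0,"ty":0,"tz":0,"wx":0,"wy":0,"wz":0},{"tx":0,"ty":0,"tz":0,"wx":0,"wy":0,"wz":0}]'
```

```text
clock: 11.4
position: [0.4762, 0.122, 0.0584]
eef_rot: [[-0.998, 0.057, 0.009], [0.057, 0.998, 0.002], [-0.008, 0.003, -1.0]]
contact_force: [0.6, 0.2, -0.1]
gripper_width: 0.0724
```

```bash
python3 -m handwheel '[{"tx":-5,"ty":-0.6,"tz":-11,"wx":-0.002,"wy":0.009,"wz":0},{"tx":0,"ty":0,"tz":-11,"wx":0,"wy":0,"wz":0},{"tx":0,"ty":0,"tz":0,"wx":0,"wy":0,"wz":0},{"tx":0,"ty":0,"tz":0,"wx":0,"wy":0,"wz":0},{"tx":0,"ty":0,"tz":0,"wx":0,"wy":0,"wz":0}]'
```

```text
clock: 12.02
position: [0.4713, 0.1215, 0.0358]
eef_rot: [[-0.998, 0.057, 0.001], [0.057, 0.998, 0.001], [-0.001, 0.001, -1.0]]
contact_force: [0.2, 0.2, 0.2]
gripper_width: 0.0725
```

On target. Gripping, then lifting a little.

```bash
python3 -m handwheel '[{"tx":0,"ty":0,"tz":0,"wx":0,"wy":0,"wz":0},{"tx":0,"ty":0,"tz":0,"wx":0,"wy":0,"wz":0},{"tx":0,"ty":0,"tz":0,"wx":0,"wy":0,"wz":0},{"tx":0,"ty":0,"tz":0,"wx":0,"wy":0,"wz":0},{"tx":0,"ty":0,"tz":0,"wx":0,"wy":0,"wz":0},{"tx":0,"ty":0,"tz":0,"wx":0,"wy":0,"wz":0}]' 0
python3 -m handwheel '[{"tx":0,"ty":0,"tz":10,"wx":0,"wy":0,"wz":0},{"tx":0,"ty":0,"tz":20,"wx":0,"wy":0,"wz":0},{"tx":0,"ty":0,"tz":30,"wx":0,"wy":0,"wz":0},{"tx":0,"ty":0,"tz":30,"wx":0,"wy":0,"wz":0},{"tx":0,"ty":0,"tz":30,"wx":0,"wy":0,"wz":0},{"tx":0,"ty":0,"tz":0,"wx":0,"wy":0,"wz":0},{"tx":0,"ty":0,"tz":0,"wx":0,"wy":0,"wz":0},{"tx":0,"ty":0,"tz":0,"wx":0,"wy":0,"wz":0}]'
```

```text
clock: 12.78
position: [0.4716, 0.1216, 0.0363]
eef_rot: [[-0.998, 0.057, 0.002], [0.057, 0.998, 0.001], [-0.002, 0.001, -1.0]]
contact_force: [1.1, 0.0, -0.5]
gripper_width: 0.039
clock: 13.78
position: [0.4669, 0.1205, 0.158]
eef_rot: [[-0.998, 0.058, -0.008], [0.058, 0.998, -0.001], [0.008, -0.002, -1.0]]
contact_force: [-0.4, -0.1, -3.4]
gripper_width: 0.0391
```

```bash
python3 -m handwheel '[{"tx":5,"ty":-20,"tz":6,"wx":0,"wy":-0.008,"wz":-0.06},{"tx":10,"ty":-40,"tz":6,"wx":0,"wy":0,"wz":-0.1},{"tx":10,"ty":-45,"tz":6,"wx":0,"wy":0,"wz":-0.12},{"tx":10,"ty":-45,"tz":6,"wx":0,"wy":0,"wz":-0.12},{"tx":10,"ty":-45,"tz":2,"wx":0,"wy":0,"wz":-0.12},{"tx":10,"ty":-35,"tz":0,"wx":0,"wy":0,"wz":-0.08},{"tx":5,"ty":-20,"tz":0,"wx":0,"wy":0,"wz":-0.04},{"tx":0,"ty":0,"tz":0,"wx":0,"wy":0,"wz":0}]'
python3 -m handwheel '[{"tx":0,"ty":0,"tz":0,"wx":0,"wy":0,"wz":0},{"tx":0,"ty":0,"tz":0,"wx":0,"wy":0,"wz":0},{"tx":0,"ty":0,"tz":0,"wx":0,"wy":0,"wz":0}]'
```

```text
clock: 14.78
position: [0.5233, -0.1362, 0.1742]
eef_rot: [[-0.754, 0.657, -0.019], [0.657, 0.754, 0.007], [0.019, -0.007, -1.0]]
contact_force: [-0.9, 0.4, -3.1]
gripper_width: 0.0393
clock: 15.15
position: [0.5222, -0.1331, 0.1734]
eef_rot: [[-0.756, 0.654, -0.022], [0.654, 0.757, 0.009], [0.023, -0.007, -1.0]]
contact_force: [-0.3, -0.2, -3.0]
gripper_width: 0.0393
```

```bash
python3 -m handwheel '[{"tx":7,"ty":-13,"tz":5,"wx":-0.008,"wy":-0.022,"wz":-0.006},{"tx":6,"ty":-12,"tz":5,"wx":0,"wy":0,"wz":0},{"tx":0,"ty":0,"tz":0,"wx":0,"wy":0,"wz":0},{"tx":0,"ty":0,"tz":0,"wx":0,"wy":0,"wz":0},{"tx":0,"ty":0,"tz":0,"wx":0,"wy":0,"wz":0},{"tx":0,"ty":0,"tz":0,"wx":0,"wy":0,"wz":0}]'
python3 - <<'E'
from h import *
snap('side','s9');snap('top','t9'); s=env.get_state(); print(s['clock'],s['position'])
xl=np.array([.753,-.658]); n=np.array([.658,.753]); l=np.array([.6715,-.2785])
for t in ('t9','s9'):
    W=world(t); p=load(t)['p']; hsv=cv2.cvtColor(p,cv2.COLOR_BGR2HSV).astype(int); H,S=hsv[...,0],hsv[...,1]
    near=(np.hypot(W[...,0]-.57,W[...,1]+.19)<.12)
    k=near&(H>7)&(H<22)&(S>150)&(W[...,2]>.11)&(W[...,2]<.22); q=W[k]; r=q[:,:2]-l; a=r@xl; b=r@n
    tp=q[:,2]>np.percentile(q[:,2],97)-.006
    print(t,len(q),'x',np.percentile(a,[1,99]).round(4),'y',np.percentile(b,[2,98]).round(4),'top z',np.median(q[tp,2]),'ytop',np.percentile(b[tp],[2,98]).round(4),cv2.minAreaRect((q[tp][:,:2]*1000).astype(np.float32)))
    A=np.c_[r[tp],np.ones(tp.sum())]@np.block([[np.c_[xl,n],np.zeros((2,1))],[np.zeros((1,2)),1]]); print('top plane slopes x,y',np.linalg.lstsq(A,q[tp,2],rcond=None)[0].round(3))
    m=near&((H<5)|(H>174))&(S>150)&(W[...,2]>.18); q=W[m]; r=q[:,:2]-l; print('pin',len(q),'x',(r@xl).mean(),'y',(r@n).mean(),'z',np.percentile(q[:,2],[2,98]))
B=cv2.resize(load('t9')['p'][90:240,290:440],(450,450)); C=cv2.resize(load('s9')['p'][200:380,230:410],(350,350)); cv2.imwrite('pics/c8.png',np.hstack([B,cv2.copyMakeBorder(C,0,100,0,0,0)]))
E
```

```text
clock: 15.9
position: [0.5361, -0.1594, 0.1846]
eef_rot: [[-0.753, 0.658, 0.002], [0.658, 0.753, 0.001], [-0.001, 0.002, -1.0]]
contact_force: [-0.6, -0.4, -3.0]
gripper_width: 0.0393
16.0 [ 0.53618271 -0.1594389   0.18459118]
t9 61 x [-0.2097 -0.192 ] y [0.0052 0.0207] top z 0.20372158266505858 ytop [0.0097 0.0206] ((530.73046875, -135.30935668945312), (10.415670394897461, 18.223108291625977), 51.65354537963867)
top plane slopes x,y [ 0.065 -0.15   0.219]<stdin>:11: RuntimeWarning: Mean of empty slice.
  ret = ret.dtype.type(ret / rcount)
Traceback (most recent call last):
IndexError: index -1 is out of bounds for axis 0 with size 0
```

The arm blocks the top view, so I'll use the side and wrist views.

```bash
python3 - <<'E'
from h import *
snap('wrist','w9'); s=env.get_state(); print(s['clock'],s['position'])
xl=np.array([.753,-.658]); n=np.array([.658,.753]); l=np.array([.6715,-.2785])
R=np.c_[xl,n]
for t in ('s9','w9'):
    W=world(t); p=load(t)['p']; hsv=cv2.cvtColor(p,cv2.COLOR_BGR2HSV).astype(int); H,S=hsv[...,0],hsv[...,1]
    near=(np.hypot(W[...,0]-.57,W[...,1]+.19)<.12)
    k=near&(H>5)&(H<22)&(S>150)&(W[...,2]>.11)&(W[...,2]<.22); q=W[k]
    if len(q)<20: print(t,'none'); continue
    L=np.c_[(q[:,:2]-l)@R,q[:,2]-.179]; print(t,len(q),'p2',np.percentile(L,2,0).round(4),'p98',np.percentile(L,98,0).round(4))
    tp=L[:,2]>np.percentile(L[:,2],97)-.006; T=L[tp]; print('top n',tp.sum(),'z',np.median(T[:,2]),'ext',np.percentile(T,2,0).round(4),np.percentile(T,98,0).round(4),cv2.minAreaRect((T[:,:2]*1000).astype(np.float32)))
    print('slopes',np.linalg.lstsq(np.c_[T[:,:2],np.ones(len(T))],T[:,2],rcond=None)[0].round(3))
    m=near&((H<5)|(H>174))&(S>150)&(W[...,2]>.18)&(W[...,2]<.3); q=W[m]
    if len(q): print('pin',len(q),np.mean(np.c_[(q[:,:2]-l)@R,q[:,2]],0),np.percentile(q[:,2],[2,98]))
a=load('w9')['p'][:,100:412]; C=cv2.resize(load('s9')['p'][200:384,210:420],(438,384)); cv2.imwrite('pics/c8.png',np.hstack([a,C]))
E
```

```text
16.05 [ 0.53621933 -0.15943145  0.18464863]
s9 1099 p2 [-0.2013 -0.0206 -0.0224] p98 [-0.1001  0.0165  0.0282]
top n 497 z 0.026047417808124418 ext [-0.1838 -0.0202  0.0229] [-0.1001  0.0178  0.0285] ((-147.84133911132812, -0.7254123687744141), (96.44608306884766, 41.36182403564453), 0.5117107629776001)
slopes [-0.004  0.01   0.025]
pin 100 [-0.11386879 -0.00464103  0.23067383] [0.21266176 0.24590625]
w9 10869 p2 [-0.2107 -0.0195 -0.0159] p98 [-0.161   0.0189  0.0271]
top n 8706 z 0.026023351235866618 ext [-0.2105 -0.0197  0.0228] [-0.1607  0.0189  0.0272] ((-184.1853485107422, -0.33818626403808594), (41.474063873291016, 53.935787200927734), 89.98087310791016)
slopes [ 0.011 -0.002  0.028]
```

View pics/c8.png

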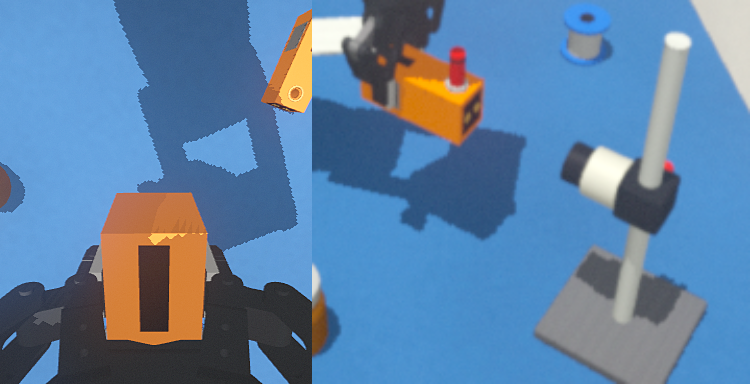

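The socket end is at x = -0.100, y ≈ -0.001, z ≈ +0.001 in the lens frame, level, with the pin home: its top is 40 mm above the connector's top. Handing in.

```bash
python3 -c "
from cell import env; print(env.get_state()['contact_force'],env.get_state()['gripper_width']); print(env.hand_in())"
```

```text
[-0.59662133 -1.09246957 -2.75326915] 0.03941745534954616
the job is handed in; nothing more can be done
None
```

I put the pin into the connector's socket until its collar met the top face (15 N at the expected depth) and let go. I then lifted the connector by its grip panels, turned it and held it in front of the inspection camera. The job is handed in at about 16 s on the robot's clock; no verdict is reported.

**Last checks, from the side and wrist cameras:**
- **Position:** the socket end is at about x = -100 mm, y = -1 mm, z = +1 mm in the lens frame.
- **Attitude:** the top is level within about 0.01 rad, and the facing is within about 0.01 rad.
- **Pin:** the handle top stands about 40 mm above the connector's top, so the pin is home.
- **Grip:** the connector is held steadily at 39 mm opening, carrying about 3 N.

**What failed or disagreed:**
- The first move was refused because its rows lacked some keys, so the arm did not move.
- Fast moves drifted by several millimetres, once by nearly 30 mm, and I corrected each one.
- At the end the arm hid the connector from the top camera, so that view could not confirm the pose.
- I did not re-measure the meter, jar and spool at the end. No move went near them.

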